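Refit the trimmer's clamp-release knob and hold it pressed

TASK

The clamp-release knob has come off the paper trimmer and stands on the table. Pick it up, turn it so that its D-shaped hole matches the D-shaped spindle on the trimmer's black housing, push it fully home on the spindle, then press knob and spindle down to the stop against the spring so that the paper clamp lifts. Finish while still gripping the knob and holding it pressed down: do not let go, and leave the cup, the tape roll and the pen pot where they are.

Things in the scene. Friction and masses are not known exactly. Their poses are not given: they have to be found in the camera images.
- knob_center (a point): Centre of the loose black bar knob (about 60 g), half-way up and on its hole's axis; stands upright, hole down. Straight bar 50 mm long (25 mm either side of the axis, along its x), 27 mm wide (y; plain flat parallel sides over the full height, to grip), 40 mm high (z up). Its +x end carries a pointed wedge nose, the other end is square.
- knob_nose (a point): Tip of the knob's nose, 36 mm from the axis along the knob's +x, half-way up. The nose must point the way the spindle's flat faces, else the knob does not go on (about 5 degrees of error is tolerated). On the flat top a thin white line runs from a round metal cap on the axis to the nose.
- knob_hole (a point): Mouth of the knob's hole, on the axis in its underside, 20 mm below knob_center. The hole is 20 mm deep and D-shaped: round, radius 10 mm, with its flat on the nose (+x) side 3.5 mm from the axis.
- spindle_seat (a point): On the spindle's axis, at the top face of its round shoulder (radius 12 mm): when the knob is home its hole's mouth is here. Above it stands a vertical steel D-shaft 18 mm tall, radius 9 mm, with a flat 2.5 mm from the axis facing this point's +x (z up); its top 4 mm taper to three quarters. The spindle turns stiffly (0.15 N m), any angle is fine, and this point goes down with it.
- housing_top (a point): Middle of the flat top of the black housing at one end of the paper trimmer, 85 mm above the table; the top is 100 x 90 mm (x, y). The spindle rises from it, its shoulder 10 mm above it when released; nothing taller than the spindle is on the trimmer, which is fixed to the table.
- spindle_push (a joint): How far the sprung spindle is pressed down, in m: 0 released, 0.006 at the stop. The spring needs about 4 N to start and about 11 N at the stop, and pushes back up when let go. Pressing it lifts the trimmer's aluminium clamp bar.
- cup: Bystander: white cup without handle, 80 mm across, 80 mm high, origin at the centre of its underside.
- tape: Bystander: roll of brown tape lying flat, 68 mm across, 24 mm high, origin at the centre of its underside.
- pen_pot: Bystander: white pot with pens, 80 mm across, 150 mm high with pens, origin at the centre of its underside.
Mind the look-alikes: they are no part of the job. Leave any blue look-alike of the part that bears knob_center alone.

How it is judged:
By the outcome, as a careful person would: the job done as asked, in the order asked, and still so for the second after the job is handed in, while the arm keeps its last pose, push and grip.
It also fails if it takes over 38 s, if anything falls off the work surface, if the arm or the gripper's body presses on something with over 40 N, if the wrist force passes 120 N, or if a joint passes its speed limit or range.

ROBOT

A 6-joint arm with a two-finger parallel gripper is mounted at the origin on the work surface. World frame = base frame: x ahead of the robot, y to its left, z up, the work surface at z = 0. Lengths are in mm, angles in rad, forces in N, time in s.
With the tool pointing down it reaches from about 300 to 775 mm from the base axis. Payload 14.6 kg.
Tool frame: the origin (TCP) lies midway between the tips of the shut fingers; the grasp point (between the pads) lies 19 mm behind it (pinch_z is the distance from the TCP to the grasp point, in mm); z points along the fingers, y is the direction in which the jaws open and shut (so a half turn about z gives the same grasp; the last joint's range is limited). The gripper opens to 94 mm and grips with 3 to 60 N. Pads are 16 mm wide; open, the fingers measure 119 mm over their backs; the gripper's body (75 mm by 177 mm) begins 78 mm behind the grasp point.
Start: joints at [1.207, 0.3, 1.521, -0, 1.321, -0.067], TCP at [160.851, 525.943, 205.446] pointing down, gripper open.
Joint ranges: [-3.03, 3.03], [-0.79, 2.21], [0.23, 2.52], [-1.04, 4.18], [0, 3.07], [-2.55, 2.55]. Speed limits (rad/s): [2.22, 2.22, 2.57, 3.14, 3.14, 3.14].

INTERFACE

Orientations are given as [roll, pitch, yaw] about the fixed x, y, z axes, in that order (R = Rz(yaw) Ry(pitch) Rx(roll)).
In Python, from cell import read_state, camera, sign_off, pinch_z gives the robot as it stands. The module is installed in compiled form; this text tells all that it offers.
- The arm moves only by the tool servo_tool, never from a script. Its argument "series" is a list of rows, each a list of 6 numbers: the shift along the tool's x, y, z in cm, then the turn, a rotation vector about the tool's x, y, z in rad. In form: [[tx, ty, tz, rx, ry, rz], ...]. A call has exactly 10 rows; each row is the pose to reach, as a shift and turn from the pose commanded when the call began, along the tool's axes at that moment; what a row does not reach only later rows make up. A row lasts 1/12 s, in which the tool goes at most 41.7 mm and 7.16 degrees, less where a joint would pass 70% of its speed; a pose out of reach is approached as far as the arm can. A call with a gripper value outside its range is refused whole. "gripper" is the finger opening in cm, from 0 to 9.4, set as the call begins (left out, the last holds). The fingers move at their own pace and stop on an object; "grip_force" is the grip in N (left out, the last holds). Time passes only in rows, so rows that repeat a pose let the fingers close, or fill a call up. It gives the time, the measured TCP pose, the force and the opening at its end, in the units of the state.
- read_state(): the state, without advancing time (a new reading comes with each control period).
- camera(name): name is "side" or "top" or "wrist"; returns a dict with "pixels" (384x512x3 uint8, red, green, blue), "fx", "fy", "cx", "cy" (pixels), "k1" (the pictures are not rectified: a ray, as slopes to the right and down, at radius r is drawn at 1 + k1 r^2 times it, then the intrinsics apply), "pose" (4x4, takes a point from camera to world coordinates); the wrist camera has in their place "mount" (4x4, takes a point from camera to tool coordinates, whose origin is the TCP and whose axes are the flange's). Camera axes: x right, y down, z forward; pixel columns grow to the right and rows downward; lengths in mm; the calibration is good to about 2 mm. A picture is of the moment at which its call begins: read the wrist's pose just before it. There is no depth.
- sign_off(): hands the job in, once; it reports no verdict.
The state is a dict: "clock": time; "joints": joint angles; "qd": joint speeds; "effort": joint torques, N m; "eef_pos": TCP position; "eef_rot": TCP orientation; "wrist_force": force on the tool from outside, world axes, zero at the start; "moment": the same for the moment, N m; "finger_gap": finger opening in mm.
Only numpy, scipy, OpenCV 4.12 (cv2) and the standard library are available. Lean on these libraries where they do the work, as an engineer would, in place of code of your own. Each camera call takes 0.05 s, during which the arm holds its last target.

## Working session

There is one attempt and no reset: what is moved stays moved. The work goes in short steps, Python scripts to look and compute and a tool call to move; the robot and the scene stay as the last step left them, time stands still between calls to the robot, and variables do not carry over. Pictures are saved under pics/ and viewed, and the job is handed in when it is done.

Besides the shell and the picture viewer there is one more tool, called as name(argument=value, ...), one argument or row to a line, values as JSON. servo_tool: Moves the arm, as the interface text tells. Its arguments: {"type":"object","properties":{"series":{"type":"array"},"gripper":{"type":"number"},"grip_force":{"type":"number"}},"required":["series"]}

```bash
mkdir -p pics; python3 - <<'E'
from cell import read_state, camera, pinch_z
import cv2,numpy as np,pickle
print(read_state()); print(pinch_z if not callable(pinch_z) else pinch_z())
d={}
for n in ["side","top","wrist"]:
    c=camera(n); d[n]=c
    cv2.imwrite(f"pics/{n}0.png",c["pixels"][:,:,::-1])
    print(n,{k:(np.round(v,3).tolist() if k!="pixels" else 0) for k,v in c.items()})
pickle.dump(d,open("c0.pkl","wb"))
E
```

```text
{'clock': 0.0, 'joints': array([ 1.20739267e+00,  3.00456915e-01,  1.52160058e+00, -3.20637718e-05,
        1.32072482e+00, -6.66104468e-02]), 'qd': array([-0.00034374, -0.00095756, -0.00037833, -0.00037438, -0.00026204,
        0.00131316]), 'effort': array([-1.68884271e-03, -5.31794322e+01, -3.52726114e+01,  7.07452185e-02,
        2.44784262e-02, -1.33059070e-04]), 'eef_pos': array([160.76749439, 525.68778067, 204.88587174]), 'eef_rot': array([-3.14040356e+00, -4.81976807e-05,  2.84480737e+00]), 'wrist_force': array([ 0.06047758, -0.92955466, -0.48165291]), 'moment': array([-0.04801206, -0.02675267, -0.00333171]), 'finger_gap': 93.66832767439814}
18.8
side {'pixels': 0, 'fx': 463.459, 'fy': 463.459, 'cx': 253.164, 'cy': 185.327, 'k1': -0.116, 'pose': [[0.786, -0.358, 0.504, -179.812], [-0.618, -0.465, 0.634, -877.846], [0.008, -0.81, -0.587, 889.755], [0.0, 0.0, 0.0, 1.0]]}
top {'pixels': 0, 'fx': 463.673, 'fy': 463.673, 'cx': 254.438, 'cy': 196.574, 'k1': -0.074, 'pose': [[-0.007, -0.998, 0.06, 435.491], [-1.0, 0.006, -0.025, -7.589], [0.025, -0.06, -0.998, 1467.343], [0.0, 0.0, 0.0, 1.0]]}
wrist {'pixels': 0, 'fx': 294.657, 'fy': 294.657, 'cx': 252.757, 'cy': 188.835, 'k1': 0.001, 'mount': [[-0.001, -0.959, -0.284, 83.478], [1.0, -0.001, -0.001, 0.591], [0.001, -0.284, 0.959, -178.254], [0.0, 0.0, 0.0, 1.0]]}
```

View pics/side0.png

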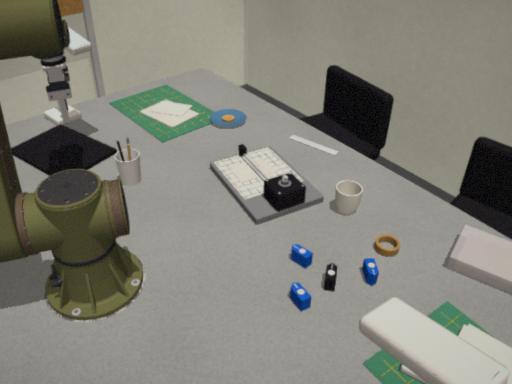

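View pics/top0.png

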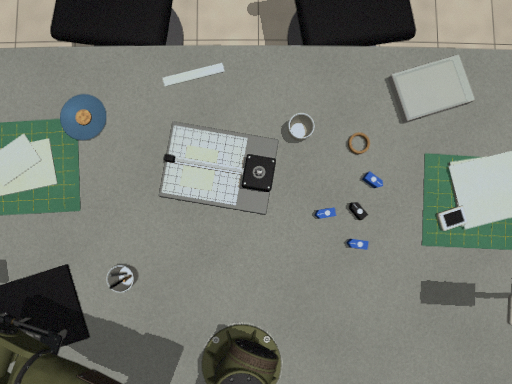

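View pics/wrist0.png

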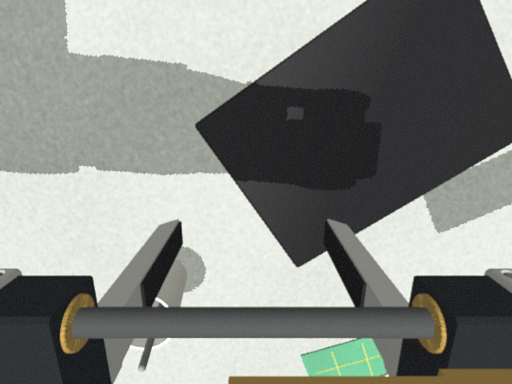

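The top view shows the black knob at about (358,211), the spindle at (259,172), three blue look-alikes around the knob, the cup at (301,126), the tape at (359,143) and the pen pot at (120,278). I'll enlarge the parts that matter.

```bash
python3 - <<'E'
import cv2,numpy as np,pickle
d=pickle.load(open("c0.pkl","rb"))
def crop(n,u0,v0,w,h,s):
    im=d[n]["pixels"][v0:v0+h,u0:u0+w,::-1]
    return cv2.resize(im,None,fx=s,fy=s,interpolation=cv2.INTER_CUBIC)
a=np.hstack([crop("top",334,190,48,48,8),crop("top",235,148,48,48,8)])
b=np.hstack([crop("side",307,252,48,34,8),crop("side",262,169,48,34,8)])
cv2.imwrite("pics/crop0.png",np.vstack([a,b])[:,:][:660]);
c=np.vstack([a,b]); cv2.imwrite("pics/crop0a.png",a); cv2.imwrite("pics/crop0b.png",b)
E
```

```text
(no output)
```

View pics/crop0a.png

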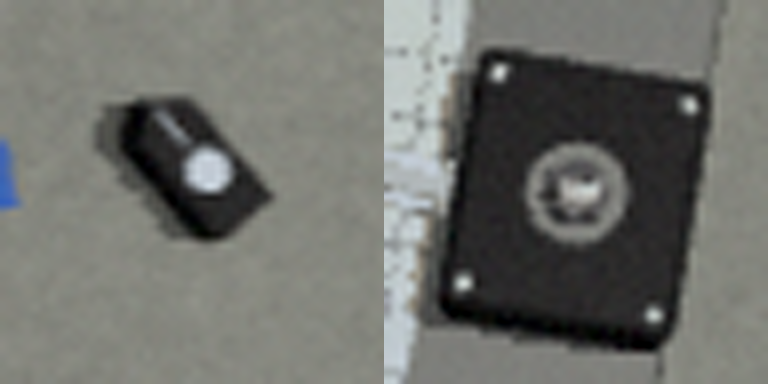

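View pics/crop0b.png

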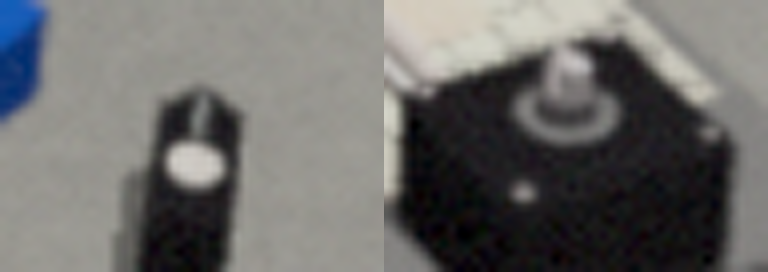

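```bash
cat > h.py <<'E'
import numpy as np,cv2,pickle
from scipy.spatial.transform import Rotation as Rn
def K(c): return np.array([[c["fx"],0,c["cx"]],[0,c["fy"],c["cy"]],[0,0,1.]])
def D(c): return np.array([c["k1"],0,0,0,0.])
def pose(c,st=None):
    if "pose" in c: return np.array(c["pose"])
    T=np.eye(4); T[:3,:3]=Rn.from_euler("xyz",st["eef_rot"]).as_matrix(); T[:3,3]=st["eef_pos"]
    return T@np.array(c["mount"])
def ray(c,uv,st=None):
    s=cv2.undistortPoints(np.array([[uv]],float),K(c),D(c))[0,0]
    P=pose(c,st); v=P[:3,:3]@np.array([s[0],s[1],1]); return P[:3,3],v/np.linalg.norm(v)
def atz(c,uv,z,st=None):
    o,v=ray(c,uv,st); return o+v*(z-o[2])/v[2]
def tri(rs):
    A=np.zeros((3,3));b=np.zeros(3)
    for o,v in rs:
        M=np.eye(3)-np.outer(v,v);A+=M;b+=M@o
    p=np.linalg.solve(A,b); return p,[np.linalg.norm((np.eye(3)-np.outer(v,v))@(p-o)) for o,v in rs]
def proj(c,p,st=None):
    P=np.linalg.inv(pose(c,st)); q=P[:3,:3]@np.asarray(p)+P[:3,3]
    return cv2.projectPoints(q.reshape(1,1,3),np.zeros(3),np.zeros(3),K(c),D(c))[0][0,0]
E
python3 - <<'E'
from h import *
d=pickle.load(open("c0.pkl","rb"));t=d["top"];s=d["side"]
for n,a,b in [("cap",(359.5,211.1),(331,272)),("sp",(259,171),(285,175.3)),]:
    print(n,tri([ray(t,a),ray(s,b)]), np.linalg.norm(a))
print("noseend",atz(t,(334+160/8,190+112/8),40),atz(t,(359.5,211.1),40))
cs=[(235+(x-384)/8,148+y/8) for x,y in [(500,72),(688,105),(655,314),(463,282)]]
for z in (85,): print([atz(t,c,z).round(1) for c in cs], np.mean([atz(t,c,z) for c in cs],axis=0))
print(atz(t,(259,172.),95))
for n,uv in [("cup",(301,126)),("tape",(359,143)),("pot",(120,278)),("b1",(326,213)),("b2",(358,244)),("b3",(373,180))]: print(n,atz(t,uv,40))
E
```

```text
cap (array([ 474.15543385, -370.26317027,   41.68987068]), [np.float64(0.5664480851639179), np.float64(0.5664480851638092)]) 416.89742143601705
sp (array([592.18070928, -56.38007135, 112.99863761]), [np.float64(0.5944430551092942), np.float64(0.5944430551093182)]) 310.35785796399614
noseend [ 495.98342212 -353.41003635   40.        ] [ 473.77875893 -370.29968754   40.        ]
[array([637.4, -28.8,  85. ]), array([624.6, -99.4,  85. ]), array([545.9, -86.2,  85. ]), array([558.3, -14.4,  85. ])] [591.54189303 -57.19776271  85.        ]
[590.79559897 -56.62730796  95.        ]
cup [ 741.26838393 -191.24589642   40.        ]
tape [ 687.4951442  -373.48786846   40.        ]
pot [273.88030562 368.96201402  40.        ]
b1 [ 468.67172019 -265.16912075   40.        ]
b2 [ 371.90613313 -363.69316166   40.        ]
b3 [ 570.68602462 -415.16093725   40.        ]
```

servo_tool(
  series=[
    [-3, -2, -2, 0, 0, 0.1],
    [-58.3, -43.2, -2, 0, 0, 1.37],
    [-58.3, -43.2, -2, 0, 0, 1.37],
    [-58.3, -43.2, -2, 0, 0, 1.37],
    [-58.3, -43.2, -2, 0, 0, 1.37],
    [-58.3, -43.2, -2, 0, 0, 1.37],
    [-58.3, -43.2, -2, 0, 0, 1.37],
    [-58.3, -43.2, -2, 0, 0, 1.37],
    [-58.3, -43.2, -2, 0, 0, 1.37],
    [-58.3, -43.2, -2, 0, 0, 1.37],
  ],
  gripper=6,
)

```text
clock: 0.98
eef_pos: [406.4, 193.9, 225.5]
eef_rot: [3.141, -0.0, 1.614]
wrist_force: [0.3, 1.2, -0.6]
finger_gap: 60.0
```

servo_tool(
  series=[
    [-25.9, 17.5, 5.5, 0, 0, 0.13],
    [-25.9, 17.5, 5.5, 0, 0, 0.13],
    [-25.9, 17.5, 5.5, 0, 0, 0.13],
    [-25.9, 17.5, 5.5, 0, 0, 0.13],
    [-25.9, 17.5, 5.5, 0, 0, 0.13],
    [-25.9, 17.5, 5.5, 0, 0, 0.13],
    [-25.9, 17.5, 5.5, 0, 0, 0.13],
    [-25.9, 17.5, 5.5, 0, 0, 0.13],
    [-25.9, 17.5, 5.5, 0, 0, 0.13],
    [-25.9, 17.5, 5.5, 0, 0, 0.13],
  ],
)

```text
clock: 1.82
eef_pos: [593.1, -55.1, 169.4]
eef_rot: [-3.14, -0.0, 1.488]
wrist_force: [-0.8, 1.0, -0.6]
finger_gap: 59.9
```

```bash
cat > look.py <<'E'
from h import *
from cell import read_state,camera
import sys
n=sys.argv[1]; st=read_state(); c=camera("wrist"); pickle.dump((st,c),open(n+".pkl","wb"))
cv2.imwrite(f"pics/{n}.png",c["pixels"][:,:,::-1])
for k in ("clock","joints","qd","eef_pos","eef_rot","wrist_force","finger_gap"): print(k,np.round(st[k],3))
E
python3 look.py w1
```

```text
clock 1.817
joints [-0.154  0.432  1.427  0.     1.284 -0.071]
qd [ 0.037 -0.043  0.027  0.003  0.     0.008]
eef_pos [593.094 -55.122 169.391]
eef_rot [-3.14  -0.     1.488]
wrist_force [-0.828  0.989 -0.626]
finger_gap 59.915
```

View pics/w1.png

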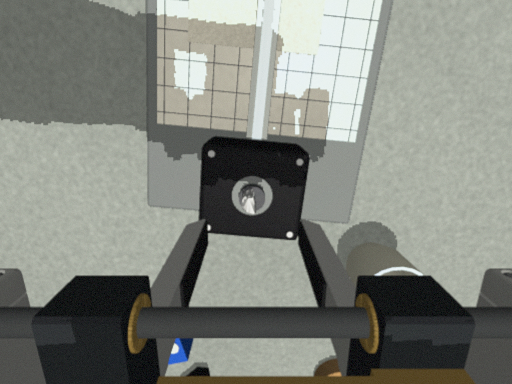

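```bash
python3 - <<'E'
from h import *
st,c=pickle.load(open("w1.pkl","rb"))
im=c["pixels"][168:228,212:292,::-1]
a=cv2.resize(im,None,fx=9,fy=9,interpolation=cv2.INTER_CUBIC)
a=np.clip(a*1.3,0,255).astype(np.uint8)
cv2.imwrite("pics/w1c.png",a)
E
```

```text
(no output)
```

View pics/w1c.png

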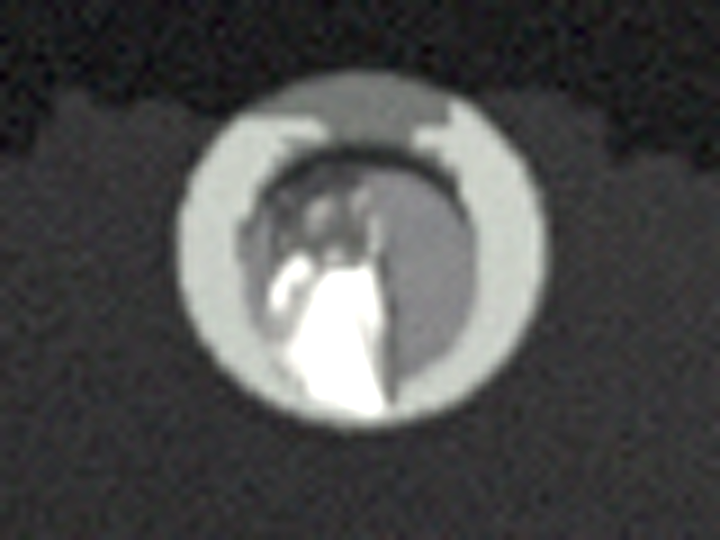

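```bash
cat > ov.py <<'E'
from h import *
def shaft(c,st,axis,zs,ang,img,s,u0,v0,col=(0,255,0)):
    # axis xy, zs seat height
    def loop(r,f,z):
        a0=np.arccos(f/r); t=np.linspace(a0,2*np.pi-a0,40)
        P=np.c_[r*np.cos(t),r*np.sin(t),np.full(40,z)]; 
        R=Rn.from_euler("z",ang).as_matrix(); return P@R.T+[axis[0],axis[1],0]
    def dr(P,col):
        q=np.array([proj(c,p,st) for p in P]); q=((q-[u0,v0]+.5)*s-.5)
        cv2.polylines(img,[np.round(q).astype(np.int32)],True,col,1,cv2.LINE_AA)
    t=np.linspace(0,2*np.pi,50)
    dr(np.c_[axis[0]+12*np.cos(t),axis[1]+12*np.sin(t),np.full(50,zs)],(255,255,0))
    dr(loop(9,2.5,zs),(0,255,0)); dr(loop(9,2.5,zs+14),(0,128,255)); dr(loop(6.75,1.875,zs+18),(0,0,255))
E
python3 - <<'E'
from ov import *
st,c=pickle.load(open("w1.pkl","rb"))
# ring/disc centre at z=95
for uv in [(212+362/9,168+270/9),(212+362/9,168+250/9)]: print(atz(c,uv,95,st),atz(c,uv,85,st))
outs=[]
for ang in (-14,-5,4):
    u0,v0,s=230,172,12
    a=cv2.resize(c["pixels"][v0:v0+45,u0:u0+44,::-1],None,fx=s//2*1.0,fy=s//2,interpolation=cv2.INTER_CUBIC)
    shaft(c,st,(591.0,-56.8),95,np.radians(ang),a,6,u0,v0); outs.append(a)
cv2.imwrite("pics/ov1.png",np.hstack(outs))
E
```

```text
[591.97583997 -55.03492485  95.        ] [591.66698981 -58.32521141  85.        ]
[592.15388978 -52.93568133  95.        ] [591.85208666 -56.14288191  85.        ]
```

View pics/ov1.png

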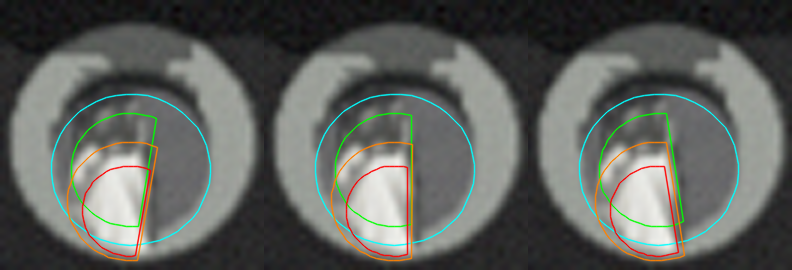

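```bash
python3 - <<'E'
from ov import *
st,c=pickle.load(open("w1.pkl","rb"))
outs=[]
for ang in (-8,-5,-2):
    u0,v0=236,180
    a=cv2.resize(c["pixels"][v0:v0+36,u0:u0+33,::-1],None,fx=8,fy=8,interpolation=cv2.INTER_CUBIC)
    shaft(c,st,(591.6,-55.2),95,np.radians(ang),a,8,u0,v0); outs.append(a)
cv2.imwrite("pics/ov2.png",np.hstack(outs))
E
```

```text
(no output)
```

View pics/ov2.png

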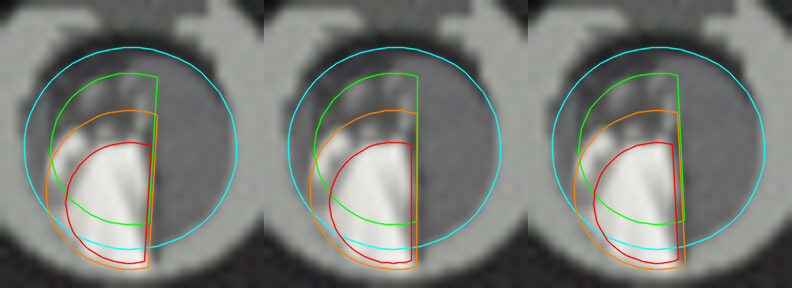

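servo_tool(
  series=[
    [-4, 0, 1, 0, 0, 0],
    [-8, 0, 3, 0, 0, 0],
    [-8, 0, 4, 0, 0, 0],
    [-8, 0, 4, 0, 0, 0],
    [-8, 0, 4, 0, 0, 0],
    [-8, 0, 4, 0, 0, 0],
    [-8, 0, 4, 0, 0, 0],
    [-8, 0, 4, 0, 0, 0],
    [-8, 0, 4, 0, 0, 0],
    [-8, 0, 4, 0, 0, 0],
  ],
)

```text
clock: 2.7
eef_pos: [586.9, -133.6, 130.8]
eef_rot: [3.141, 0.0, 1.49]
wrist_force: [0.9, 0.4, -0.6]
finger_gap: 60.2
```

```bash
python3 look.py w2; python3 - <<'E'
from ov import *
st,c=pickle.load(open("w2.pkl","rb"))
p=proj(c,(591.8,-55,104),st); print(p)
u0,v0=int(p[0])-25,int(p[1])-25
outs=[]
for ang in (None,-5,-1):
    a=cv2.resize(c["pixels"][v0:v0+50,u0:u0+50,::-1],None,fx=5,fy=5,interpolation=cv2.INTER_CUBIC)
    if ang is not None: shaft(c,st,(591.8,-55.0),95,np.radians(ang),a,5,u0,v0)
    outs.append(a)
cv2.imwrite("pics/ov3.png",np.hstack(outs))
E
```

```text
clock 2.7
joints [-0.285  0.481  1.45  -0.     1.211 -0.204]
qd [-0.005  0.005  0.002 -0.001 -0.001 -0.001]
eef_pos [ 586.879 -133.61   130.8  ]
eef_rot [3.141 0.    1.49 ]
wrist_force [ 0.877  0.384 -0.58 ]
finger_gap 60.177
[251.2793723  108.86423367]
```

View pics/ov3.png

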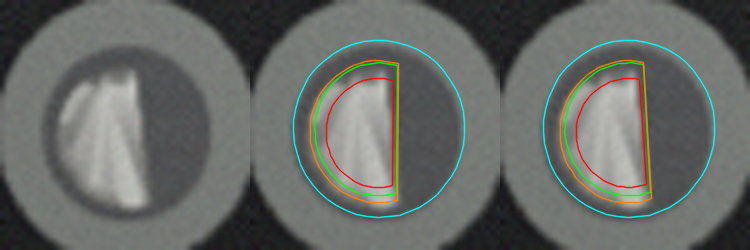

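```bash
python3 - <<'E'
from ov import *
st,c=pickle.load(open("w2.pkl","rb"))
g=c["pixels"].astype(float).mean(2)
# subpixel right edge of bright shaft on each row
pts=[]
for v in range(96,126):
    row=g[v,236:266]
    d=np.diff(row); k=np.argmin(d[8:24])+8
    w=-d[k-1:k+2]; pts.append((236+k+.5+ (w*[-1,0,1]).sum()/w.sum(),v,-d[k])); print(v,np.round(pts[-1],2))
print(g[110,236:266].astype(int))
P=np.array(pts); P=P[P[:,2]>20]
P=P[2:-1]
m=np.polyfit(P[:,1],P[:,0],1); r=P[:,0]-np.polyval(m,P[:,1]); print(m,np.degrees(np.arctan(m[0])),r.std())
a=atz(c,(np.polyval(m,98),98),113,st); b=atz(c,(np.polyval(m,124),124),113,st)
print(np.degrees(np.arctan2(*(a-b)[:2][::-1]))-90)
E
```

```text
96 [252.35  96.     7.33]
97 [253.21  97.    30.33]
98 [253.17  98.    44.  ]
99 [253.3   99.    51.67]
100 [253.05 100.    60.  ]
101 [253.01 101.    60.  ]
102 [252.98 102.    52.67]
103 [252.96 103.    49.  ]
104 [253.29 104.    44.  ]
105 [253.64 105.    48.67]
106 [253.77 106.    44.33]
107 [253.94 107.    48.33]
108 [253.93 108.    43.33]
109 [253.93 109.    41.67]
110 [254.05 110.    35.33]
111 [254.05 111.    34.67]
112 [253.78 112.    28.  ]
113 [251.46 113.    31.33]
114 [251.78 114.    27.67]
115 [252.1  115.    30.33]
116 [252.46 116.    38.67]
117 [252.69 117.    31.  ]
118 [253.54 118.    33.33]
119 [253.63 119.    31.  ]
120 [254.39 120.    38.67]
121 [254.62 121.    37.67]
122 [255.23 122.    34.67]
123 [254.53 123.    38.  ]
124 [253.86 124.    20.67]
125 [244.07 125.     7.67]
[ 81 106 119 118 121 139 159 164 160 174 177 170 178 180 172 153 147 150
 115  80  82  85  84  81  80  84  83  80  87  83]
[3.33854570e-02 2.49739062e+02] 1.9121355819714092 0.8446307627752385
-2.669879434566255
```

```bash
python3 - <<'E'
from ov import *
st,c=pickle.load(open("w2.pkl","rb"))
g=c["pixels"].astype(float).mean(2)
P=[]
for v in range(97,125):
    row=g[v]
    for k in range(262,240,-1):
        if row[k]>102: P.append((k+ (row[k]-102)/(row[k]-row[k+1]),v)); break
P=np.array(P); print(np.round(P[:,0],1))
for lo,hi in ((2,26),(2,14),(8,24)):
    m=np.polyfit(P[lo:hi,1],P[lo:hi,0],1)
    a=atz(c,(np.polyval(m,98),98),113,st); b=atz(c,(np.polyval(m,124),124),113,st)
    print(np.degrees(np.arctan(m[0])),np.degrees(np.arctan2(*(a-b)[:2][::-1]))-90)
E
```

```text
[252.8 253.2 253.6 253.5 253.6 253.6 253.7 253.8 254.1 254.3 254.3 254.3
 254.4 254.4 254.3 254.3 254.7 254.8 254.7 254.8 254.9 254.9 255.1 255.3
 255.5 255.7 261.7 284. ]
4.816995348307676 0.3899688431141186
5.327055596721292 0.9220994958739226
3.8627470420195005 -0.5954481953423283
```

servo_tool(
  series=[
    [-24.5, -9.4, -1, 0, 0, 0.84],
    [-24.5, -9.4, -1, 0, 0, 0.84],
    [-24.5, -9.4, -1, 0, 0, 0.84],
    [-24.5, -9.4, -1, 0, 0, 0.84],
    [-24.5, -9.4, -1, 0, 0, 0.84],
    [-24.5, -9.4, -1, 0, 0, 0.84],
    [-24.5, -9.4, -1, 0, 0, 0.84],
    [-24.5, -9.4, -1, 0, 0, 0.84],
    [-24.5, -9.4, -1, 0, 0, 0.84],
    [-24.5, -9.4, -1, 0, 0, 0.84],
  ],
)

```text
clock: 3.58
eef_pos: [473.7, -369.6, 140.4]
eef_rot: [-3.141, -0.0, 0.653]
wrist_force: [1.0, 0.7, -0.2]
finger_gap: 60.0
```

```bash
python3 look.py w3
```

```text
clock 3.583
joints [-0.724  0.469  1.443  0.     1.229  0.194]
qd [ 0.015 -0.003  0.001  0.     0.002  0.005]
eef_pos [ 473.733 -369.642  140.38 ]
eef_rot [-3.141 -0.     0.653]
wrist_force [ 0.974  0.688 -0.151]
finger_gap 59.954
```

View pics/w3.png

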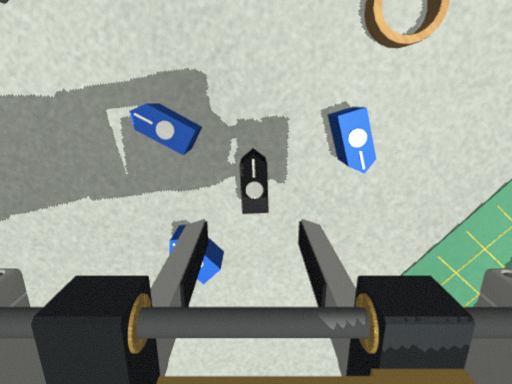

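```bash
python3 - <<'E'
from h import *
st,c=pickle.load(open("w3.pkl","rb"))
a=cv2.resize(c["pixels"][140:220,220:290,::-1],None,fx=8,fy=7.5,interpolation=cv2.INTER_CUBIC)
a=cv2.resize(c["pixels"][143:218,220:290,::-1],None,fx=8,fy=8,interpolation=cv2.INTER_CUBIC)
cv2.imwrite("pics/w3c.png",np.clip(a*1.6,0,255).astype(np.uint8))
E
```

```text
(no output)
```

View pics/w3c.png

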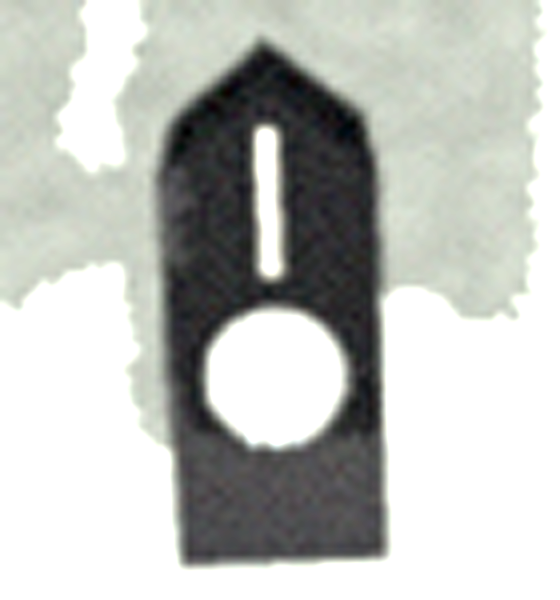

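```bash
python3 - <<'E'
from h import *
st,c=pickle.load(open("w3.pkl","rb"))
f=lambda x,y:(220+(x+.5)/8-.5,143+(y+.5)/8-.5)
cap=atz(c,f(276,377),40,st); l0=atz(c,f(266,132),40,st); l1=atz(c,f(271,275),40,st)
print(cap,l0,l1)
for a in (l0,l1): print(np.arctan2(*(a-cap)[:2][::-1]))
print(np.arctan2(*(l0-l1)[:2][::-1]))
d=pickle.load(open("c0.pkl","rb"))
print(tri([ray(c,f(276,377),st),ray(d["top"],(359.5,211.1)),ray(d["side"],(331,272))]))
R=Rn.from_euler("xyz",st["eef_rot"]).as_matrix()
print(R.T@(np.array([cap[0],cap[1],2])-st["eef_pos"]))
E
```

```text
[ 473.81062385 -370.33970448   40.        ] [ 497.38829358 -350.79060005   40.        ] [ 483.73880992 -361.97559924   40.        ]
0.6922562854068729
0.7001007165051976
0.6864856155329178
(array([ 474.18455735, -370.17963619,   41.61272076]), [np.float64(0.13701144374402344), np.float64(0.5279467964061008), np.float64(0.613254567646001)])
[ -0.38210968   0.63511112 138.37987422]
```

servo_tool(
  series=[
    [-0.04, 0.06, 2, 0, 0, -0.04],
    [-0.04, 0.06, 5, 0, 0, -0.04],
    [-0.04, 0.06, 8, 0, 0, -0.04],
    [-0.04, 0.06, 10.5, 0, 0, -0.04],
    [-0.04, 0.06, 12, 0, 0, -0.04],
    [-0.04, 0.06, 13, 0, 0, -0.04],
    [-0.04, 0.06, 13.3, 0, 0, -0.04],
    [-0.04, 0.06, 13.3, 0, 0, -0.04],
    [-0.04, 0.06, 13.3, 0, 0, -0.04],
    [-0.04, 0.06, 13.3, 0, 0, -0.04],
  ],
)

```text
clock: 4.47
eef_pos: [473.9, -371.6, 8.7]
eef_rot: [3.14, -0.0, 0.69]
wrist_force: [0.1, 0.2, 0.9]
finger_gap: 60.2
```

servo_tool(
  series=[
    [0, 0, 0, 0, 0, 0],
    [0, 0, 0, 0, 0, 0],
    [0, 0, 0, 0, 0, 0],
    [0, 0, 0, 0, 0, 0],
    [0, 0, 0, 0, 0, 0],
    [0, 0, 0, 0, 0, 0],
    [0, 0, 0, 0, 0, 0],
    [0, 0, 0, 0, 0, 0],
    [0, 0, 0, 0, 0, 0],
    [0, 0, 0, 0, 0, 0],
  ],
  gripper=1.8,
  grip_force=45,
)

```text
clock: 5.3
eef_pos: [473.3, -371.4, 7.5]
eef_rot: [3.142, 0.0, 0.69]
wrist_force: [0.0, -0.0, 1.9]
finger_gap: 26.9
```

```bash
python3 look.py w4
```

```text
clock 5.3
joints [-0.726  0.637  1.527 -0.     0.977  0.155]
qd [-0.001 -0.001  0.002 -0.     0.001 -0.001]
eef_pos [ 473.275 -371.366    7.497]
eef_rot [3.142 0.    0.69 ]
wrist_force [ 1.000e-03 -3.000e-02  1.871e+00]
finger_gap 26.863
```

View pics/w4.png

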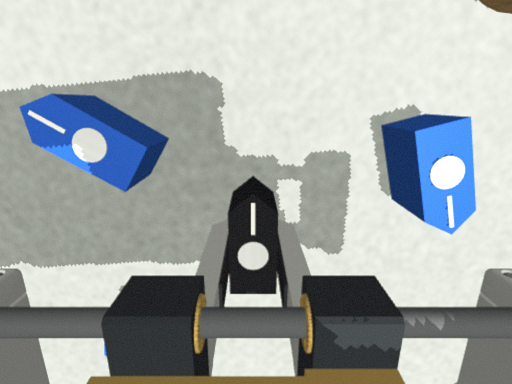

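The jaws hold the knob: the gap is 26.9 mm, with the cap at about (253,256) and the line pointing straight up at (253,205). Next I'll measure the knob's axis in the tool frame, so that camera bias cancels against the spindle view.

```bash
python3 - <<'E'
from h import *
st,c=pickle.load(open("w4.pkl","rb"))
im=c["pixels"][170:300,215:290]
g=im.max(2)>170
n,l,s,ce=cv2.connectedComponentsWithStats(cv2.inRange(c["pixels"][175:280,232:273],(150,150,150),(255,255,255)))
for k in range(1,n):
    if s[k,4]>20: print(s[k],ce[k]+[232,175])
cv2.imwrite("pics/w4c.png",cv2.resize(c["pixels"][170:300,205:300,::-1],None,fx=4.5,fy=4.5,interpolation=cv2.INTER_CUBIC))
M=np.array(c["mount"]); 
R=Rn.from_euler("xyz",st["eef_rot"]).as_matrix()
for uv in [(253,256),(253,221),(253,205)]:
    p=atz(c,uv,40,st); print(uv,p,R.T@(p-st["eef_pos"]))
E
```

```text
[ 0  0 20 11 69] [239.24637681 177.50724638]
[ 19  28   4  32 128] [252.5 218.5]
[  6  67  30  28 663] [252.57767722 255.46153846]
(253, 256) [ 473.66835987 -370.14636558   40.        ] [  1.07913795  -0.68762339 -32.50329405]
(253, 221) [ 489.7724664  -356.88935989   40.        ] [ 21.93794818  -0.66564542 -32.50373847]
(253, 205) [ 496.75178625 -351.14393672   40.        ] [ 30.97789852  -0.65612158 -32.50393108]
```

View pics/w4c.png

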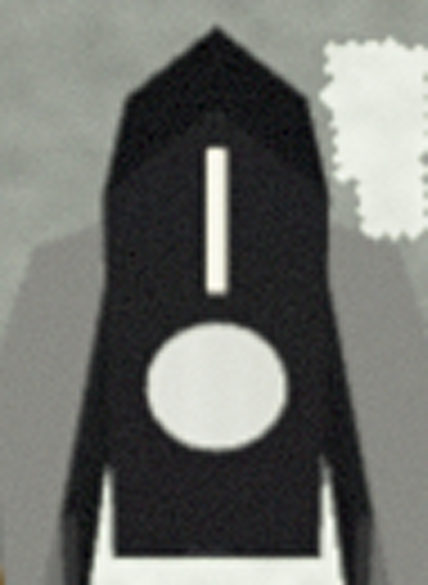

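servo_tool(
  series=[
    [0, 0, -2, 0, 0, 0],
    [0, 0, -5, 0, 0, 0],
    [0, 0, -9, 0, 0, 0],
    [0, 0, -13, 0, 0, 0],
    [2, -1.2, -16, 0, 0, 0.05],
    [5, -2.9, -16, 0, 0, 0.17],
    [8.5, -4.9, -16, 0, 0, 0.29],
    [12, -6.9, -16, 0, 0, 0.4],
    [15, -8.6, -16, 0, 0, 0.52],
    [18, -10.4, -16, 0, 0, 0.6],
  ],
)

```text
clock: 6.18
eef_pos: [546.2, -174.7, 167.4]
eef_rot: [-3.141, 0.0, 0.083]
wrist_force: [0.3, -1.0, -0.3]
finger_gap: 26.6
```

servo_tool(
  series=[
    [1.5, -3, 0, 0, 0, 0.05],
    [3, -6, 0, 0, 0, 0.09],
    [4.5, -9, 0.5, 0, 0, 0.09],
    [5.3, -11, 1, 0, 0, 0.09],
    [5.6, -11.5, 2, 0, 0, 0.09],
    [5.6, -11.5, 2.7, 0, 0, 0.09],
    [5.6, -11.5, 2.7, 0, 0, 0.09],
    [5.6, -11.5, 2.7, 0, 0, 0.09],
    [5.6, -11.5, 2.7, 0, 0, 0.09],
    [5.6, -11.5, 2.7, 0, 0, 0.09],
  ],
)

```text
clock: 7.02
eef_pos: [591.4, -58.0, 141.0]
eef_rot: [3.141, -0.001, -0.002]
wrist_force: [1.2, -0.0, -1.4]
finger_gap: 26.9
```

```bash
python3 look.py w5; python3 - <<'E'
from h import *
from cell import camera
s=camera("side");t=camera("top"); pickle.dump((s,t),open("c5.pkl","wb"))
a=cv2.resize(s["pixels"][130:210,245:325,::-1],None,fx=5,fy=5,interpolation=cv2.INTER_CUBIC)
b=cv2.resize(t["pixels"][130:210,220:300,::-1],None,fx=5,fy=5,interpolation=cv2.INTER_CUBIC)
cv2.imwrite("pics/c5.png",np.hstack([a,b]))
E
```

```text
clock 7.017
joints [-0.159  0.454  1.464 -0.     1.223  1.413]
qd [ 0.006 -0.001 -0.001  0.001 -0.002  0.   ]
eef_pos [591.388 -58.002 140.973]
eef_rot [ 3.141e+00 -1.000e-03 -2.000e-03]
wrist_force [ 1.228 -0.048 -1.414]
finger_gap 26.872
```

View pics/w5.png

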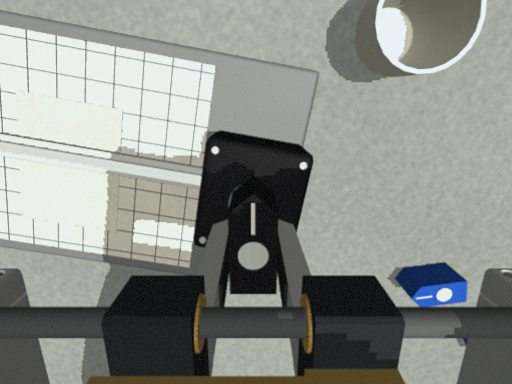

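View pics/c5.png

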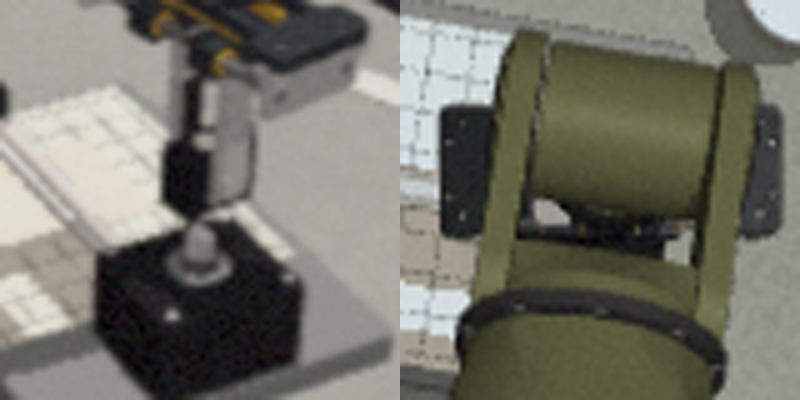

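```bash
python3 - <<'E'
from h import *
def cen(c,uv):
    x,y=uv; g=c["pixels"][y-6:y+7,x-6:x+7].astype(float).mean(2); g=np.clip(g-(g.max()*0.45),0,None)
    Y,X=np.mgrid[y-6:y+7,x-6:x+7]; return (X*g).sum()/g.sum(),(Y*g).sum()/g.sum()
S={}
for n,pts in [("w1",[(211,154),(300,162),(208,228),(290,235)]),("w2",[]),("w5",[(215,150),(303,166),(202,240)])]:
    st,c=pickle.load(open(n+".pkl","rb"))
    for p in pts: q=cen(c,p); print(n,np.round(q,1),atz(c,q,85,st).round(2))
st,c=pickle.load(open("w5.pkl","rb"))
print(st["eef_rot"], proj(c,[591.8,-56,95],st))
E
```

```text
w1 [210.9 153.3] [558.28 -13.17  85.  ]
w1 [299.3 161.7] [637.06 -27.43  85.  ]
w1 [209.2 229. ] [547.42 -86.36  85.  ]
w1 [289.5 236.2] [ 624.62 -100.47   85.  ]
w5 [214.7 149.8] [637.27 -27.18  85.  ]
w5 [302.9 165.3] [624.48 -98.1   85.  ]
w5 [202.8 240.3] [557.95 -13.71  85.  ]
[ 3.14141489e+00 -7.10150869e-04 -1.51614307e-03] [251.01161437 207.63884923]
```

servo_tool(
  series=[
    [-0.09, -0.2, 0.5, 0, 0, 0],
    [-0.09, -0.2, 1.2, 0, 0, 0],
    [-0.09, -0.2, 1.5, 0, 0, 0],
    [-0.09, -0.2, 1.6, 0, 0, 0],
    [-0.09, -0.2, 1.6, 0, 0, 0],
    [-0.09, -0.2, 1.6, 0, 0, 0],
    [-0.09, -0.2, 1.6, 0, 0, 0],
    [-0.09, -0.2, 1.6, 0, 0, 0],
    [-0.09, -0.2, 1.6, 0, 0, 0],
    [-0.09, -0.2, 1.6, 0, 0, 0],
  ],
)

```text
clock: 8.0
eef_pos: [590.5, -55.0, 124.6]
eef_rot: [3.142, -0.0, -0.0]
wrist_force: [0.5, 0.6, -0.7]
finger_gap: 26.8
```

```bash
python3 look.py w6; python3 - <<'E'
from h import *
from cell import camera,read_state
s=camera("side"); st=read_state()
u0,v0=262,145
a=cv2.resize(s["pixels"][v0:v0+50,u0:u0+50,::-1],None,fx=10,fy=10,interpolation=cv2.INTER_CUBIC)
b=a.copy()
e=st["eef_pos"]
kc=e+np.array([1.2,0.4,0]); kb=e[2]-7.5
def dr(P,col):
    q=np.array([proj(s,p) for p in P]); q=((q-[u0,v0]+.5)*10-.5)
    cv2.polylines(b,[np.round(q).astype(np.int32)],True,col,1,cv2.LINE_AA)
for z in (kb,kb+40): dr([[kc[0]+x,kc[1]+y,z] for x,y in [(-25,-13.5),(25,-13.5),(36,0),(25,13.5),(-25,13.5)]],(0,255,0))
t=np.linspace(0,6.28,40)
for z in (95,109): dr([[591.7+9*np.cos(x),-55.6+9*np.sin(x),z] for x in t],(0,0,255))
cv2.imwrite("pics/c6.png",np.hstack([a,b])[:, :][::1,::1] if 0 else cv2.resize(np.hstack([a,b]),None,fx=.8,fy=.8))
E
```

```text
clock 8.0
joints [-0.155  0.469  1.483 -0.     1.19   1.416]
qd [-0.     0.002  0.001 -0.001  0.001  0.   ]
eef_pos [590.538 -54.988 124.556]
eef_rot [ 3.142 -0.    -0.   ]
wrist_force [ 0.487  0.576 -0.709]
finger_gap 26.788
```

View pics/c6.png

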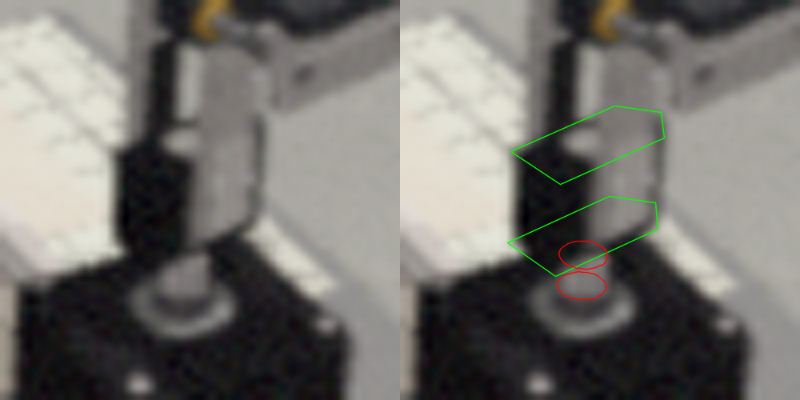

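servo_tool(
  series=[
    [0, 0.06, 0.2, 0, 0, 0],
    [0, 0.06, 0.4, 0, 0, 0],
    [0, 0.06, 0.5, 0, 0, 0],
    [0, 0.06, 0.6, 0, 0, 0],
    [0, 0.06, 0.7, 0, 0, 0],
    [0, 0.06, 0.8, 0, 0, 0],
    [0, 0.06, 0.9, 0, 0, 0],
    [0, 0.06, 1.0, 0, 0, 0],
    [0, 0.06, 1.0, 0, 0, 0],
    [0, 0.06, 1.0, 0, 0, 0],
  ],
)

```text
clock: 8.93
eef_pos: [590.5, -55.6, 114.4]
eef_rot: [-3.142, 0.0, -0.0]
wrist_force: [-0.5, -0.4, -1.0]
finger_gap: 27.0
```

servo_tool(
  series=[
    [0, 0, 0.1, 0, 0, 0],
    [0, 0, 0.2, 0, 0, 0],
    [0, 0, 0.3, 0, 0, 0],
    [0, 0, 0.4, 0, 0, 0],
    [0, 0, 0.5, 0, 0, 0],
    [0, 0, 0.6, 0, 0, 0],
    [0, 0, 0.7, 0, 0, 0],
    [0, 0, 0.8, 0, 0, 0],
    [0, 0, 0.8, 0, 0, 0],
    [0, 0, 0.8, 0, 0, 0],
  ],
)

```text
clock: 9.77
eef_pos: [590.5, -55.6, 106.4]
eef_rot: [3.142, 0.0, -0.0]
wrist_force: [0.1, -0.3, -0.9]
finger_gap: 26.6
```

servo_tool(
  series=[
    [0, 0, 0.1, 0, 0, 0],
    [0, 0, 0.2, 0, 0, 0],
    [0, 0, 0.3, 0, 0, 0],
    [0, 0, 0.35, 0, 0, 0],
    [0, 0, 0.4, 0, 0, 0],
    [0, 0, 0.45, 0, 0, 0],
    [0, 0, 0.5, 0, 0, 0],
    [0, 0, 0.5, 0, 0, 0],
    [0, 0, 0.5, 0, 0, 0],
    [0, 0, 0.5, 0, 0, 0],
  ],
)

```text
clock: 10.6
eef_pos: [590.5, -55.6, 101.6]
eef_rot: [3.142, -0.0, -0.0]
wrist_force: [-2.7, 0.5, 5.3]
finger_gap: 26.7
```

Contact comes at the expected height with about 5 to 6 N, so the knob is seated and the spring has started to give. I'll press on towards the stop.

servo_tool(
  series=[
    [0, 0, 0.05, 0, 0, 0],
    [0, 0, 0.1, 0, 0, 0],
    [0, 0, 0.15, 0, 0, 0],
    [0, 0, 0.2, 0, 0, 0],
    [0, 0, 0.25, 0, 0, 0],
    [0, 0, 0.3, 0, 0, 0],
    [0, 0, 0.35, 0, 0, 0],
    [0, 0, 0.4, 0, 0, 0],
    [0, 0, 0.4, 0, 0, 0],
    [0, 0, 0.4, 0, 0, 0],
  ],
)

```text
clock: 11.43
eef_pos: [590.5, -55.6, 97.8]
eef_rot: [-3.142, -0.0, -0.0]
wrist_force: [-4.1, -0.0, 8.6]
finger_gap: 26.9
```

servo_tool(
  series=[
    [0, 0, 0.05, 0, 0, 0],
    [0, 0, 0.1, 0, 0, 0],
    [0, 0, 0.15, 0, 0, 0],
    [0, 0, 0.2, 0, 0, 0],
    [0, 0, 0.2, 0, 0, 0],
    [0, 0, 0.2, 0, 0, 0],
    [0, 0, 0.2, 0, 0, 0],
    [0, 0, 0.2, 0, 0, 0],
    [0, 0, 0.2, 0, 0, 0],
    [0, 0, 0.2, 0, 0, 0],
  ],
)

```text
clock: 12.27
eef_pos: [590.6, -55.6, 96.4]
eef_rot: [3.141, -0.001, -0.0]
wrist_force: [-5.8, 1.0, 12.9]
finger_gap: 26.7
```

servo_tool(
  series=[
    [-0.02, 0, 0.03, 0, 0, 0],
    [-0.04, 0, 0.06, 0, 0, 0],
    [-0.05, 0, 0.1, 0, 0, 0],
    [-0.05, 0, 0.1, 0, 0, 0],
    [-0.05, 0, 0.1, 0, 0, 0],
    [-0.05, 0, 0.1, 0, 0, 0],
    [-0.05, 0, 0.1, 0, 0, 0],
    [-0.05, 0, 0.1, 0, 0, 0],
    [-0.05, 0, 0.1, 0, 0, 0],
    [-0.05, 0, 0.1, 0, 0, 0],
  ],
)

```text
clock: 13.1
eef_pos: [590.6, -55.6, 96.2]
eef_rot: [3.141, -0.002, -0.0]
wrist_force: [-7.4, 1.9, 20.0]
finger_gap: 27.0
```

```bash
python3 look.py w7; python3 - <<'E'
from h import *
from cell import camera
s=camera("side"); t=camera("top"); d=pickle.load(open("c0.pkl","rb"))
f=lambda p,u,v,w:cv2.resize(p[v:v+w,u:u+w,::-1],(400,400),interpolation=cv2.INTER_CUBIC)
cv2.imwrite("pics/c7.png",np.hstack([f(s["pixels"],215,140,100),f(d["side"]["pixels"],215,140,100)]))
E
```

```text
clock 13.1
joints [-0.156  0.5    1.508  0.     1.131  1.415]
qd [ 0.    -0.001  0.001  0.001  0.002  0.   ]
eef_pos [590.594 -55.595  96.235]
eef_rot [ 3.141e+00 -2.000e-03 -0.000e+00]
wrist_force [-7.397  1.885 19.953]
finger_gap 26.987
```

View pics/w7.png

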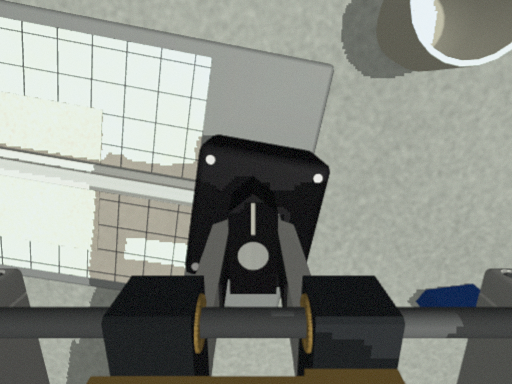

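View pics/c7.png

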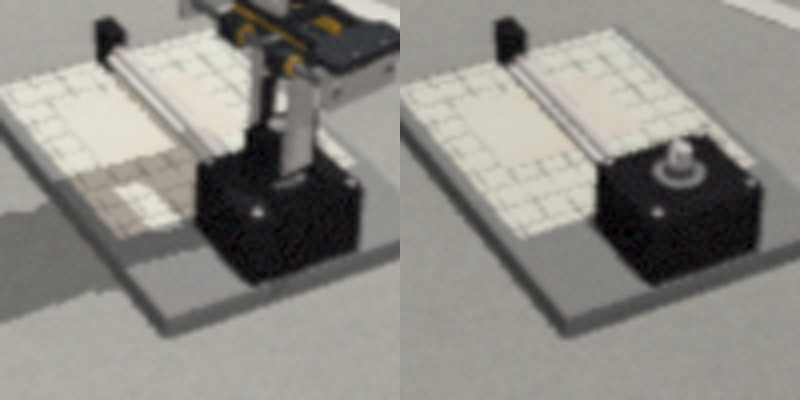

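```bash
python3 -c "
from cell import sign_off; print(sign_off())"
```

```text
the job is handed in; nothing more can be done
None
```

The knob is on the spindle and pressed to the stop. I handed the job in at about 13 s, still gripping at 45 N and holding it down.

**What I did:** I found the knob and spindle with the top, side and wrist cameras. I gripped the knob by its flat sides, turned it so the nose pointed the way the spindle's flat faces (about 0° in world yaw), and slid it on. I then pressed down against the spring.

**Last checks:**
- **Insertion:** there was no noticeable force until the knob's mouth was about at the shoulder.
- **Press:** force went from about 5 N to 9 N, then 13 N at a tool height of 96.4 mm. Another 1 mm of command moved it only about 0.2 mm and raised the force to 20 N, so it is on the stop.
- **Height:** the final tool height of 96.2 mm puts the knob's mouth at about 88.7 mm, against 89 mm expected at the stop.
- **Grip:** the cap sits at the same wrist-camera pixel as when I picked the knob up, so it did not slip. The finger gap is 27.0 mm.

**Less certain:**
- **Side force:** about 7 N sideways remains on the wrist. A 0.5 mm shift to ease it did not reduce it.
- **Clamp lift:** in the side picture the clamp bar looks slightly raised, but I judged that by eye and did not measure it.
- **Bystanders:** the cup, tape roll and pen pot were never touched on purpose, and no force pointed to contact. I did not compare their final positions with the start.

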